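# Find the heavy side of the jar settler's exciter wheel and hold it down

## Robot

A 6-joint arm with a two-finger parallel gripper is mounted at the origin on the work surface; the furniture and walls round the work are solid. World frame = base frame: x ahead of the robot, y to its left, z up, the work surface at z = 0. Lengths are in m, angles in rad, forces in N, time in s.
With the tool pointing down it reaches from about 0.3 to 0.875 m from the base axis. Payload 6.4 kg.
Tool frame: the origin (TCP) lies between the finger pads; the fingertips stand ctrl.tip_extent ahead of it and the grasp point (between the pads) is the TCP (ctrl.tip_extent is the distance from the TCP to the fingertips, in m); z points along the fingers, y is the line along which they close (so a half turn about z gives the same grasp; the last joint's range is limited). The gripper opens to 85 mm and grips with 20 to 120 N. Pads are 22 mm wide; open, the fingers measure 114 mm over their backs; the gripper's body (76 mm by 85 mm) begins 54 mm behind the grasp point. The pads swing forward as they close: fully open they stand 13 mm farther back than shut.
Start: joints at [-1.476, 0.181, 1.607, -0, 1.354, -0.206], TCP at [0.17, -0.549, 0.25] pointing down, gripper open.
Joint ranges: [-2.99, 2.99], [-0.89, 2.07], [0.3, 2.58], [-1.14, 4.28], [0, 2.63], [-3.12, 3.12]. Speed limits (rad/s): [2.57, 2.57, 3.01, 3.14, 3.14, 3.14].

## Interface

Orientations are given as a unit quaternion [w, x, y, z].
In Python, from bench import ctrl gives the robot as it stands.
- The arm moves only by the tool send_rows, never from a script. Its arguments are lists of equal length, an entry for each row: "dr": the turn, a rotation vector about the tool's x, y, z in units of 6 degrees (1.0 is 6 degrees), a list of three; "xyz": the shift along the tool's x, y, z in cm, a list of three; "jaw": the opening in per cent of the stroke, from 0 (shut) to 100 (fully open). In form: {"dr": [[wx, wy, wz], ...], "xyz": [[dx, dy, dz], ...], "jaw": [jaw, ...]}. A call has exactly 8 rows; each row is the pose to reach, as a shift and turn from the pose commanded when the call began, along the tool's axes at that moment; what a row does not reach only later rows make up. A row lasts 1/8 s, in which the tool goes at most 62.5 mm and 10.7 degrees, less where a joint would pass 70% of its speed; a pose out of reach is approached as far as the arm can. A call with a gripper value outside its range is refused whole. The fingers move at their own pace and stop on an object; the grip force is fixed at half the most. Time passes only in rows, so rows that repeat a pose let the fingers close, or fill a call up. It gives the time, the measured TCP pose, the force, the opening and the grip force at its end, in the units of the state.
- ctrl.get_obs(): the state, without advancing time (a new reading comes with each control period).
- ctrl.camera(name): name is "scene" or "top" or "wrist"; returns the picture (400x640x3 uint8, red, green, blue); there is no depth.
- ctrl.calibration(name): a dict with "camera_matrix" (3x3 intrinsics, pixels), "world_from_camera" (4x4, takes a point from camera to world coordinates). Camera axes: x right, y up, looking along -z (the intrinsics and any distortion apply to the point x, -y, -z); pixel columns grow to the right and rows downward; lengths in m; the calibration is good to about 2 mm. A picture is of the moment at which its call begins: read the wrist's pose just before it. calibration takes no time and is no camera call; for the wrist camera it gives the pose at the moment of the call.
- ctrl.hand_in(): hands the job in; it is judged then, once.
The state is a dict: "time_s": time; "q": joint angles; "dq": joint speeds; "joint_efforts": joint torques, N m; "eef_pos": TCP position; "eef_rot": TCP orientation; "wrist_force": force on the tool from outside, world axes, zero at the start; "torque": the same for the moment, N m; "opening": opening from 0.0 (shut) to 1.0 (fully open); "grasp_force": force on a finger pad.
Only numpy, scipy, OpenCV 4.12 (cv2) and the standard library are available. Lean on these libraries where they do the work, as an engineer would, in place of code of your own. Each camera call takes 0.05 s, during which the arm holds its last target. There are 200 camera calls.

## Task

The jar settler is stopped for service. Push its slide bolt fully home into the keeper so that the sprung deck cannot rock, and only then turn the sealed wheel on the end of its motor by its pegs, feel which side of it is heavy, and bring that heavy side straight down. Finish while still gripping the wheel and holding it so, at rest, with the bolt home, so that I can mark it; leave the jars, the spanner and the parts box alone.

Things in the scene. Friction and masses are not known exactly. Their poses are not given: they have to be found in the camera images.
- settler: The jar settler: a bare steel bench vibrating table, 290 x 220 mm over all, fixed down. Origin under its middle on the table top; x runs from the wheel end (facing the robot) to the back, y to its left (the bolt side), z up. A deck 214 x 160 mm, its top 100 mm up, rails to 118 mm, stands on leaf springs. A grey motor lies along x on the deck's front end, its top 174 mm up.
- bolt (a joint): Travel of the slide bolt in m: 0 to 0.010 at the start (drawn back), 0.036 fully home in the keeper. It slides along the settler's +x, away from the wheel, against about 2.5 N of friction, and stays where it is left.
- bolt_pin (a point): Centre of the top end of the bolt's upright finger pin, a round steel pin 14 mm thick on the settler's left side, 118 mm above the table. The pin stands free for 30 mm below this point; under that come the bolt's rod and guides, up to 85 mm above the table. The deck's rail is 31 mm from the pin's axis.
- keeper (a point): Mouth of the keeper, a 15 mm wide steel loop hung from the deck's left edge, straight ahead of the 12 mm bolt rod. The deck with its motor and wheel rocks up to 4 mm either way along the settler's y on its springs, and about 1.5 mm once the bolt is home.
- wheel_axis (a point): Centre of the wheel, on its axle 137 mm above the table: a closed steel disc, 160 mm across, 26 mm thick, in front of the motor. x of this frame is the axle (settler's x), z up. From its front face six round barring pegs, 14 mm thick, stick out 33 mm towards the robot (46 mm from the wheel's centre plane to their ends), evenly spaced, 62 mm from the axle.
- wheel (a joint): Turn of the wheel in rad, right-handed about the settler's x (clockwise as the robot sees it); at 0 the brass plug and one of the pegs stand straight above the axle. No end stops. Seal drag of 0.5 to 0.56 N m holds it wherever it is left.
- wheel_plug (a point): Brass filler plug, 12 mm across, on the wheel's front face 32 mm from the axle, in line with a peg. It does not show where the weight is: a lopsided weight is clamped inside the otherwise balanced wheel at an unknown angle. It pulls by 0.31 to 0.39 N m when that side is level with the axle. At the start the heavy side is at least 50 degrees from straight down.
- spanner: Open-ended spanner, 170 mm long, lying on the table to the right of the settler; leave alone. Origin under its middle.
- jar_a: Labelled jar, 70 mm wide, 116 mm tall, on the table at the settler's back left; leave alone. Origin under its middle.
- jar_b: Unlabelled jar, 70 mm wide, 116 mm tall, on the table at the settler's back right; leave alone. Origin under its middle.
- parts_box: Parts box with a clear lid, 140 x 196 x 58 mm, on the table to the far right; leave alone. Origin under its middle.
- jar_85: Labelled jar, 70 x 116 mm, left end of a row of three to the left near the robot; leave alone. Origin under its middle.
- jar_86: The middle jar of that row; leave alone.
- jar_87: The right end jar of that row; leave alone.

How it is judged:
On the way, in this order (a step that is already met when the one before it is completed fails the run):
1. the slide bolt is fully home in the keeper (value of joint bolt above 0.033 m), for 0.2 s.
2. the wheel is gripped and has been turned (contact force between the fingers and wheel above 2 N and distance of wheel_plug from where it was at the start of the episode above 0.012 m), for 0.1 s.
At the end, for the whole second after the job is handed in: The bolt is home to within 3 mm, the wheel's heavy side points straight down to within 15 degrees, and the fingers grip the wheel with more than 2 N while it stands still (value of joint bolt above 0.033 m and angle between heavy_side's own z axis and vertical below 0.26 rad and contact force between the fingers and wheel above 2 N and velocity of joint wheel between -0.05 and 0.05 rad/s); the arm keeps its last pose, push and grip.
It fails at once if the wheel is turned before the bolt is home (value of joint bolt below 0.03 m and distance of wheel_plug from where it was at the start of the episode above 0.012 m).
It fails at once if a jar, the spanner or the parts box is pushed away (distance of any of jar_a, jar_b, spanner, parts_box, jar_85, jar_86, jar_87 from where it was at the start of the episode above 0.03 m).
It also fails if it takes over 72 s, if anything falls off the work surface, if the arm or the gripper's body presses on something with over 40 N, if the wrist force passes 120 N, or if a joint passes its speed limit or range.

## Working session

There is one attempt and no reset: what is moved stays moved. The work goes in short steps, Python scripts to look and compute and a tool call to move; the robot and the scene stay as the last step left them, time stands still between calls to the robot, and variables do not carry over. Pictures are saved under pics/ and viewed, at most 10 in all, crops included, and the job is handed in when it is done.

Besides the shell and the picture viewer there is one more tool, called after "Call:" as a command line: name --argument value ..., lists and objects as JSON in quotes. send_rows: Moves the arm, as the interface text tells. Its arguments: {"type":"object","properties":{"dr":{"type":"array","items":{"type":"array","items":{"type":"number"}}},"xyz":{"type":"array","items":{"type":"array","items":{"type":"number"}}},"jaw":{"type":"array","items":{"type":"number"}}},"required":["dr","xyz","jaw"]}

```bash
mkdir -p pics; ls; python3 - <<'E'
from bench import ctrl
import cv2,numpy as np
for n in ["scene","top"]:
    im=ctrl.camera(n); cv2.imwrite(f"pics/{n}0.png",im[:,:,::-1])
    c=ctrl.calibration(n); print(n,np.round(c["camera_matrix"],1).tolist(),np.round(c["world_from_camera"],3).tolist())
o=ctrl.get_obs(); print(o, ctrl.tip_extent)
E
```

```text
pics
scene [[453.5, 0.0, 316.6], [0.0, 453.5, 202.9], [0.0, 0.0, 1.0]] [[0.607, 0.485, -0.63, -0.565], [-0.795, 0.363, -0.486, -0.901], [-0.007, 0.796, 0.606, 1.151], [0.0, 0.0, 0.0, 1.0]]
top [[419.9, 0.0, 316.2], [0.0, 419.9, 202.4], [0.0, 0.0, 1.0]] [[-0.029, 0.997, -0.068, 0.435], [-0.999, -0.03, -0.011, -0.065], [-0.013, 0.068, 0.998, 1.568], [0.0, 0.0, 0.0, 1.0]]
{'time_s': 0.1, 'q': array([-1.47632804e+00,  1.81475864e-01,  1.60793485e+00,  1.96125899e-05,
        1.35381429e+00, -2.06307788e-01]), 'dq': array([ 0.00149203,  0.00059072, -0.00137423, -0.00094549, -0.00017188,
        0.00048163]), 'joint_efforts': array([ 2.30580645e-04, -4.45877588e+01, -3.52237844e+01, -3.18665607e-04,
        4.15748247e-03,  2.39872600e-05]), 'eef_pos': array([ 0.17032184, -0.54868915,  0.24945613]), 'eef_rot': array([-8.14361926e-04,  9.88713004e-01,  1.49819654e-01,  5.51760608e-05]), 'wrist_force': array([-5.10402524e-05, -6.81010045e-01,  1.26735540e-01]), 'torque': array([ 0.0113746 , -0.01686124,  0.01135614]), 'grasp_force': 0.0, 'opening': 0.9996151174409456} 0.019
```

View pics/scene0.png

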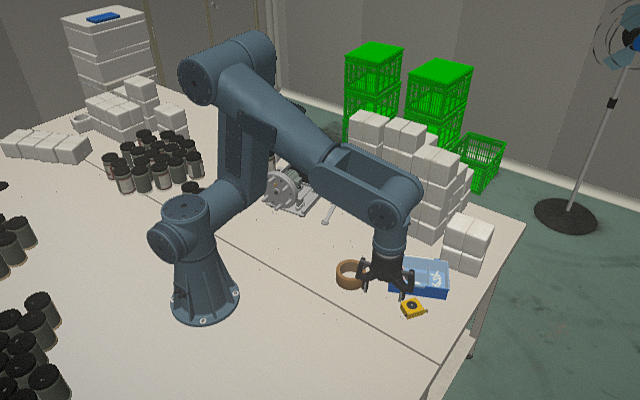

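View pics/top0.png

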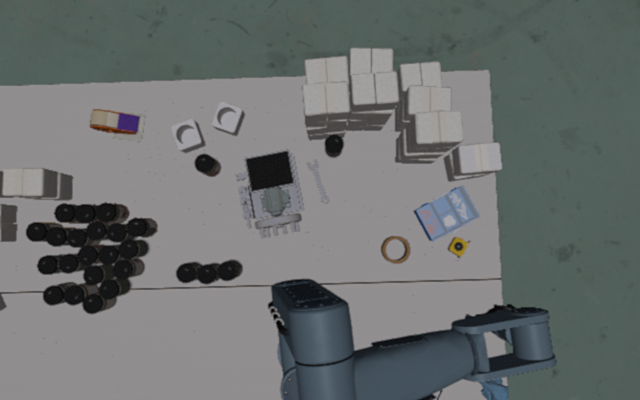

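The top view shows the settler at about (270,195), with the wheel at (278,221), the bolt side at about (245,195), the spanner at (318,180), and the row of jars at (208,271). I'll zoom in on the settler.

```bash
cat > h.py <<'E'
import numpy as np
from bench import ctrl
def ray(n,u,v,c=None):
    c=c or ctrl.calibration(n);K=c["camera_matrix"];T=c["world_from_camera"]
    d=np.array([(u-K[0,2])/K[0,0],-(v-K[1,2])/K[1,1],-1.]);return T[:3,3],T[:3,:3]@d
def onz(n,u,v,z,c=None):
    o,d=ray(n,u,v,c);return o+d*(z-o[2])/d[2]
def proj(n,p,c=None):
    c=c or ctrl.calibration(n);K=c["camera_matrix"];T=c["world_from_camera"]
    q=T[:3,:3].T@(np.array(p)-T[:3,3]);return K[0,0]*q[0]/-q[2]+K[0,2],-K[1,1]*q[1]/-q[2]+K[1,2]
E
python3 - <<'E'
from h import *
import cv2
im=cv2.imread("pics/top0.png")[140:245,230:335]
cv2.imwrite("pics/topc.png",cv2.resize(im,(588,588),interpolation=cv2.INTER_CUBIC)) #5.6x
for uv,z in [((249.5,157.5),.118),((291,151),.118),((255,221),.137),((300,216),.137),((208,271),.116),((205,163),.116),((334,145),.116)]: print(uv,onz("top",*uv,z).round(3))
E
```

```text
(249.5, 157.5) [0.698 0.18  0.118]
(291, 151) [0.716 0.035 0.118]
(255, 221) [0.475 0.162 0.137]
(300, 216) [0.488 0.008 0.137]
(208, 271) [0.309 0.331 0.116]
(205, 163) [0.684 0.337 0.116]
(334, 145) [ 0.733 -0.116  0.116]
```

View pics/topc.png

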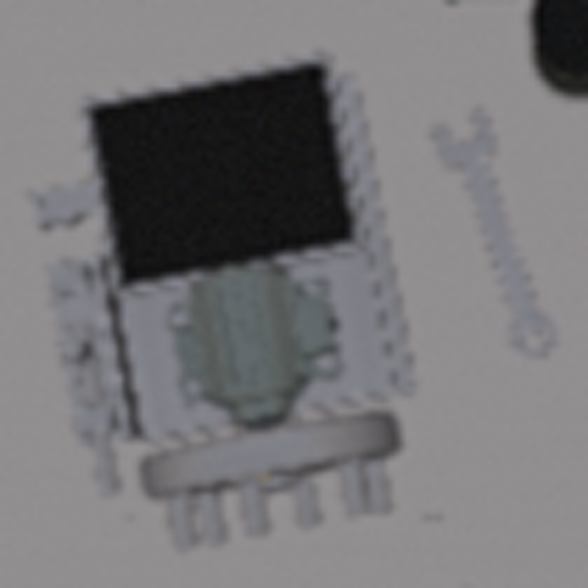

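The crop shows the mat corners at (92,105), (325,65), (125,280) and (352,240). The wheel runs from (150,475) to (395,432), the pegs stick out at the bottom, and the bolt assembly is on the left at (85,340). I'll get rough world values from these and plan a vantage point for the wrist camera.

```bash
python3 - <<'E'
from h import *
f=lambda u,v,z:onz("top",230+u/5.6,140+v/5.6,z)
P=[f(92,105,.105),f(325,65,.105),f(125,280,.105),f(352,240,.105)]
yaw=[np.degrees(np.arctan2(-(a-b)[0],(a-b)[1])) for a,b in((P[0],P[1]),(P[2],P[3]))]+[np.degrees(np.arctan2(*(a-b)[[1,0]])) for a,b in((P[0],P[2]),(P[1],P[3]))]
print(np.round(P,3),np.round(yaw,1))
print("wheel",f(150,475,.137),f(395,432,.137), "pin?",f(85,345,.118),"rodend",f(108,490,.08))
from scipy.spatial.transform import Rotation as R
o=ctrl.get_obs();q=o["eef_rot"];Rt=R.from_quat([q[1],q[2],q[3],q[0]]).as_matrix()
c=ctrl.calibration("wrist");T=c["world_from_camera"]
print(np.round(Rt.T@T[:3,:3],3),np.round(Rt.T@(T[:3,3]-o["eef_pos"]),3),c["camera_matrix"])
print("to (0.42,0.12,0.36):",Rt.T@(np.array([.42,.12,.36])-o["eef_pos"])*100)
E
```

```text
[[0.696 0.193 0.105]
 [0.717 0.046 0.105]
 [0.585 0.175 0.105]
 [0.606 0.032 0.105]] [8.  8.3 9.5 7.3]
wheel [0.46200341 0.15656001 0.137     ] [0.48371854 0.00660367 0.137     ] pin? [0.54401052 0.19824589 0.118     ] rodend [0.45439609 0.19219818 0.08      ]
[[-0.001  0.95   0.312]
 [ 1.     0.001 -0.001]
 [-0.001  0.312 -0.95 ]] [ 0.081 -0.    -0.124] [[310.52274306   0.         324.35686977]
 [  0.         310.52274306 198.85008213]
 [  0.           0.           1.        ]]
to (0.42,0.12,0.36): [ 43.66126503 -56.48767548 -10.94895329]
```

Call:
send_rows --dr '[[0, 0, -0.85], [0, 0, -1.7], [0, 0, -2.55], [0, 0, -3.4], [0, 0, -4.25], [0, 0, -5.1], [0, 0, -5.95], [0, 0, -6.8]]' --xyz '[[3.5, -3.8, -1], [7, -7.6, -2], [10.6, -11.4, -3], [14.1, -15.2, -4], [17.7, -19, -5], [21.2, -22.8, -5], [24.8, -26.6, -5], [28.3, -30.5, -5]]' --jaw '[60, 60, 60, 60, 60, 60, 60, 60]'

```text
time_s: 1.1
eef_pos: [0.3506, -0.1724, 0.3002]
eef_rot: [0.0, 0.874, 0.486, 0.0]
wrist_force: [0.5, 0.6, -0.5]
opening: 0.597
grasp_force: 0.0
```

```bash
cat >> h.py <<'E'
from scipy.spatial.transform import Rotation as R
def rt(o):
    q=o["eef_rot"];return R.from_quat([q[1],q[2],q[3],q[0]])
def go(p,Rw):
    "shift cm, turn units from measured pose to world pose"
    o=ctrl.get_obs();r=rt(o)
    return (r.inv().apply(np.array(p)-o["eef_pos"])*100).round(2),((r.inv()*Rw).as_rotvec()/np.radians(6)).round(2)
def down(yaw): # tool down, tool x at yaw
    c,s=np.cos(yaw),np.sin(yaw);return R.from_matrix(np.array([[c,s,0],[s,-c,0],[0,0,-1.]]))
E
python3 - <<'E'
from h import *
o=ctrl.get_obs();print(o["eef_pos"],o["q"].round(3),o["time_s"]);print(go([.53,.2,.30],down(np.radians(98.2))))
E
```

```text
[ 0.35061179 -0.17236828  0.30015519] [-0.763 -0.307  1.967  0.     1.481 -0.208] 1.1
(array([ 4.11e+01, -4.39e+00,  2.00e-02]), array([ 0.  ,  0.  , -6.67]))
```

Call:
send_rows --dr '[[0, 0, -0.85], [0, 0, -1.7], [0, 0, -2.55], [0, 0, -3.4], [0, 0, -4.25], [0, 0, -5.1], [0, 0, -5.9], [0, 0, -6.7]]' --xyz '[[5.4, -0.6, 0], [10.8, -1.2, 0], [16.2, -1.8, 0], [21.6, -2.4, 0], [27, -3, 0], [32, -3.5, 0], [37, -4, 0], [41.1, -4.4, 0]]' --jaw '[60, 60, 60, 60, 60, 60, 60, 60]'

```text
time_s: 2.1
eef_pos: [0.5308, 0.1999, 0.2997]
eef_rot: [-0.0, 0.653, 0.757, -0.0]
wrist_force: [0.2, -0.4, 0.3]
opening: 0.602
grasp_force: 0.0
```

```bash
python3 - <<'E'
from h import *
import cv2,pickle
o=ctrl.get_obs();c=ctrl.calibration("wrist");im=ctrl.camera("wrist")
cv2.imwrite("pics/w1.png",im[:,:,::-1]);pickle.dump(c,open("w1.pkl","wb"));print(o["eef_pos"],o["wrist_force"],o["torque"])
E
```

```text
[0.53081977 0.19988568 0.29970625] [ 0.18362177 -0.36518441  0.3171176 ] [ 0.00360522 -0.02496751  0.03470577]
```

View pics/w1.png

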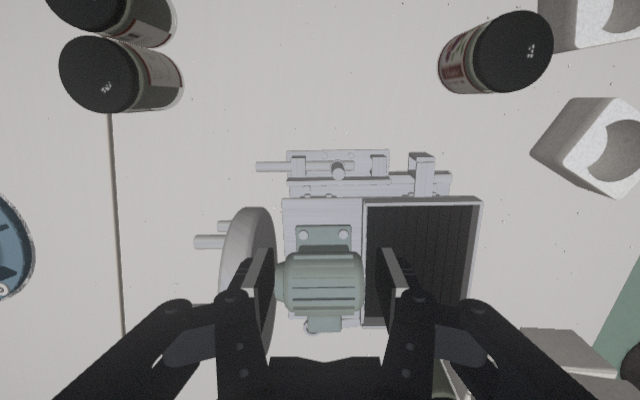

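The wrist view shows the finger pin at about (338,172), the bolt rod running from (257,167) to the right, the keeper at (422,170), the wheel edge-on at (250,290), and the mat corners at (365,205) and (478,200). I'll zoom in on the bolt.

```bash
python3 - <<'E'
import cv2
im=cv2.imread("pics/w1.png")[140:215,245:465]
cv2.imwrite("pics/w1c.png",cv2.resize(im,(792,270),interpolation=cv2.INTER_CUBIC))
E
```

```text
(no output)
```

View pics/w1c.png

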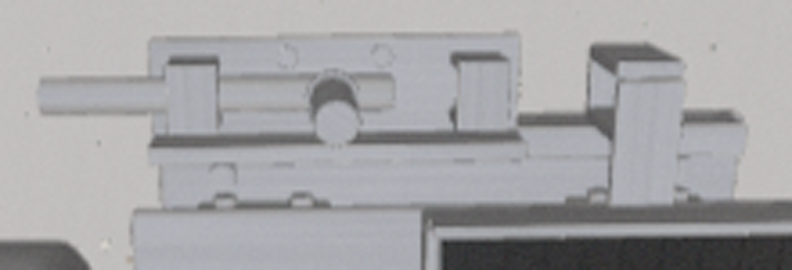

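The pin's top end is at crop (337,122), which is full pixel (338.6,173.9). The rod tip is at crop x≈395, the second guide at 480, and the keeper at 590–685.

```bash
python3 - <<'E'
from h import *
import pickle
c=pickle.load(open("w1.pkl","rb"))
g=lambda u,v,z:onz("wrist",u,v,z,c)
e=np.array([np.cos(np.radians(8.2)),np.sin(np.radians(8.2)),0]);n=np.array([-e[1],e[0],0])
pin=g(338.6,173.9,.118)
print("pin",pin.round(4))
r0=g(256,166.3,.075);r1=g(354.7,165.5,.075)
print("rod yaw",np.degrees(np.arctan2(*(r1-r0)[[1,0]])),r1,"keeper",g(245+640/3.6,140+70/3.6,.1))
for z in(.07,.075): print(z, g(245+600/3.6,140+95/3.6,z))
a=g(363,206,.118);b=g(478,202,.118);print("rail",a,b,np.degrees(np.arctan2(*(b-a)[[1,0]])))
print("rail-pin dist",n@(pin-a))
W=np.array([.473,.082,.137]);print("pin rel wheel along,across",e@(pin-W),n@(pin-W))
print(go([pin[0],pin[1],.21],down(np.radians(98.2))))
E
```

```text
pin [0.5444 0.2081 0.118 ]
rod yaw 8.88932170633938 [0.5644953  0.21049435 0.075     ] keeper [0.6311618  0.23235361 0.1       ]
0.07 [0.63073122 0.21814893 0.07      ]
0.075 [0.62916092 0.21901711 0.075     ]
rail [0.57514565 0.177851   0.118     ] [0.6927757  0.19973827 0.118     ] 10.540410070648422
rail-pin dist 0.03434703539099162
pin rel wheel along,across 0.08862941995611841 0.1146491543331278
(array([0.27, 1.3 , 8.95]), array([ 0.01, -0.03,  0.09]))
```

Call:
send_rows --dr '[[0, 0, 0], [0, 0, 0], [0, 0, 0], [0, 0, 0], [0, 0, 0], [0, 0, 0], [0, 0, 0], [0, 0, 0]]' --xyz '[[0.3, 1.3, 2], [0.3, 1.3, 6], [0.3, 1.3, 10], [0.3, 1.3, 14], [0.3, 1.3, 17], [0.3, 1.3, 18.7], [0.3, 1.3, 18.7], [0.3, 1.3, 18.7]]' --jaw '[60, 60, 60, 60, 60, 50, 40, 40]'

```text
time_s: 3.15
eef_pos: [0.544, 0.2029, 0.1146]
eef_rot: [0.001, 0.655, 0.756, 0.001]
wrist_force: [1.0, -0.7, 0.0]
opening: 0.4
grasp_force: 0.0
```

```bash
python3 - <<'E'
from h import *
import cv2,pickle
o=ctrl.get_obs();im=ctrl.camera("wrist")
cv2.imwrite("pics/w2.png",im[:,:,::-1]);print(o["eef_pos"],o["wrist_force"],o["torque"],o["opening"])
E
```

```text
[0.54397693 0.20292025 0.11464437] [ 1.0097216  -0.6742164   0.02693672] [-0.00765679 -0.03064835 -0.0024718 ] 0.4003423685599007
```

View pics/w2.png

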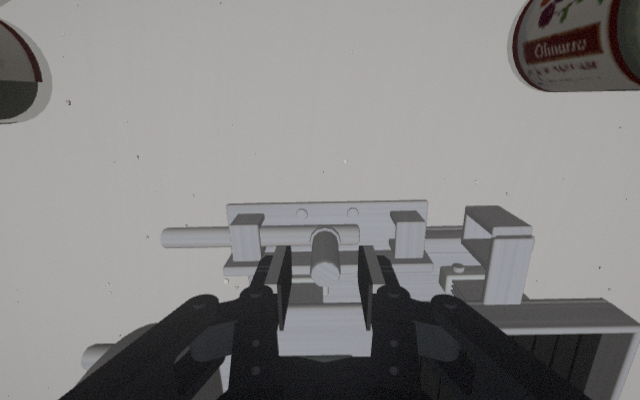

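The pin top is at (327,272), between the finger pads, and sits slightly off toward tool +x. I'll centre on it, grip it, and start pushing.

Call:
send_rows --dr '[[0, 0, 0], [0, 0, 0], [0, 0, 0], [0, 0, 0], [0, 0, 0], [0, 0, 0], [0, 0, 0], [0, 0, 0]]' --xyz '[[0.4, 0, 0.1], [0.4, 0, 0.1], [0.4, 0, 0.1], [0.4, 0, 0.1], [0.4, 0.2, 0.1], [0.4, 0.5, 0.1], [0.4, 0.8, 0.1], [0.4, 1.2, 0.1]]' --jaw '[30, 10, 5, 5, 5, 5, 5, 5]'

```text
time_s: 4.2
eef_pos: [0.5544, 0.2091, 0.1133]
eef_rot: [-0.0, 0.654, 0.756, 0.001]
wrist_force: [-3.3, 2.5, 7.6]
opening: 0.139
grasp_force: 58.7
```

Call:
send_rows --dr '[[0, 0, 0], [0, 0, 0], [0, 0, 0], [0, 0, 0], [0, 0, 0], [0, 0, 0], [0, 0, 0], [0, 0, 0]]' --xyz '[[0, 0.2, 0], [0, 0.4, 0], [0, 0.6, 0], [0, 0.7, 0], [0, 0.8, 0], [0, 0.9, 0], [0, 1.0, 0], [0, 1.0, 0]]' --jaw '[5, 5, 5, 5, 5, 5, 5, 5]'

```text
time_s: 5.2
eef_pos: [0.5644, 0.2108, 0.1133]
eef_rot: [-0.0, 0.654, 0.756, 0.001]
wrist_force: [-2.3, 3.1, 6.9]
opening: 0.139
grasp_force: 58.6
```

Call:
send_rows --dr '[[0, 0, 0], [0, 0, 0], [0, 0, 0], [0, 0, 0], [0, 0, 0], [0, 0, 0], [0, 0, 0], [0, 0, 0]]' --xyz '[[0, 0.1, 0], [0, 0.2, 0], [0, 0.3, 0], [0, 0.4, 0], [0, 0.5, 0], [0, 0.5, 0], [0, 0.5, 0], [0, 0.5, 0]]' --jaw '[5, 5, 5, 5, 5, 5, 5, 5]'

```text
time_s: 6.2
eef_pos: [0.5693, 0.2116, 0.1133]
eef_rot: [-0.0, 0.654, 0.756, 0.001]
wrist_force: [-1.8, 2.7, 6.7]
opening: 0.138
grasp_force: 58.6
```

```bash
python3 - <<'E'
from h import *
import cv2,pickle
o=ctrl.get_obs();im=ctrl.camera("wrist")
cv2.imwrite("pics/w3.png",im[:,:,::-1]);print(o["eef_pos"],o["wrist_force"],o["torque"],o["opening"])
E
```

```text
[0.56926375 0.21156582 0.11328364] [-1.78453437  2.69872467  6.65973629] [ 0.5374518   0.36980876 -0.01708959] 0.13771077343757282
```

View pics/w3.png

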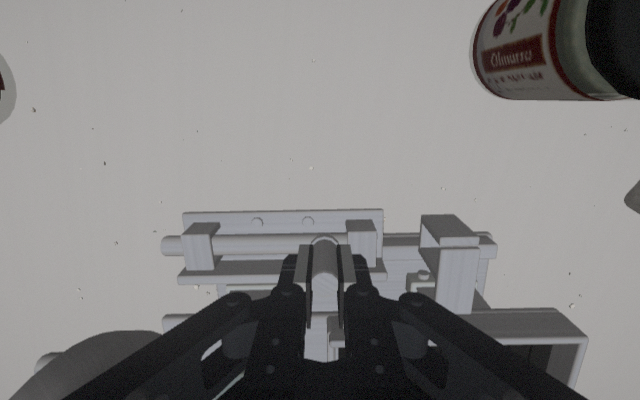

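The rod now passes through the guide at (362,243) and the keeper at (445,245), and its tip shows at (490,245). I'll keep pushing to the end stop.

Call:
send_rows --dr '[[0, 0, 0], [0, 0, 0], [0, 0, 0], [0, 0, 0], [0, 0, 0], [0, 0, 0], [0, 0, 0], [0, 0, 0]]' --xyz '[[0, 0.1, 0], [0, 0.2, 0], [0, 0.3, 0], [0, 0.4, 0], [0, 0.5, 0], [0, 0.5, 0], [0, 0.5, 0], [0, 0.5, 0]]' --jaw '[5, 5, 5, 5, 5, 5, 5, 5]'

```text
time_s: 7.25
eef_pos: [0.571, 0.2119, 0.1131]
eef_rot: [-0.003, 0.654, 0.756, -0.002]
wrist_force: [-16.0, -0.5, 17.5]
opening: 0.139
grasp_force: 60.0
```

Call:
send_rows --dr '[[0, 0, 0], [0, 0, 0], [0, 0, 0], [0, 0, 0], [0, 0, 0], [0, 0, 0], [0, 0, 0], [0, 0, 0]]' --xyz '[[0, 0.1, 0], [0, 0.2, 0], [0, 0.3, 0], [0, 0.3, 0], [0, 0.3, 0], [0, 0.3, 0], [0, 0.3, 0], [0, 0.3, 0]]' --jaw '[5, 5, 5, 5, 5, 5, 5, 5]'

```text
time_s: 8.25
eef_pos: [0.5713, 0.2119, 0.1131]
eef_rot: [-0.004, 0.654, 0.756, -0.005]
wrist_force: [-27.5, -2.9, 25.4]
opening: 0.137
grasp_force: 61.3
```

```bash
python3 - <<'E'
from h import *
import cv2
o=ctrl.get_obs();c=ctrl.calibration("wrist");im=ctrl.camera("wrist");print(o["eef_pos"],o["wrist_force"])
cv2.imwrite("pics/w4.png",im[:,:,::-1])
import pickle;pickle.dump(c,open("w4.pkl","wb"))
E
```

```text
[0.57133287 0.21193587 0.11306627] [-27.48943755  -2.91946041  25.35656481]
```

Call:
send_rows --dr '[[0, 0, 0], [0, 0, 0], [0, 0, 0], [0, 0, 0], [0, 0, 0], [0, 0, 0], [0, 0, 0], [0, 0, 0]]' --xyz '[[0, -0.2, 0], [0, -0.5, 0], [0, -0.5, 0], [0, -0.5, 0], [0, -0.5, -3], [0, -0.5, -8], [0, -0.5, -13], [0, -0.5, -18]]' --jaw '[5, 5, 30, 40, 40, 40, 40, 40]'

```text
time_s: 9.3
eef_pos: [0.5722, 0.2107, 0.2936]
eef_rot: [0.0, 0.655, 0.756, -0.0]
wrist_force: [0.6, -0.1, -0.6]
opening: 0.403
grasp_force: 0.0
```

```bash
python3 - <<'E'
from h import *
o=ctrl.get_obs();print(o["eef_pos"],o["wrist_force"],o["torque"],o["q"])
print(go([.40,.072,.30],down(np.radians(188.4))))
E
```

```text
[0.57221036 0.21068934 0.29355137] [ 0.59106576 -0.1163988  -0.62099434] [ 0.01195852 -0.01953853 -0.02320293] [ 1.58517672e-01  2.25471545e-01  1.46648409e+00 -2.62906587e-04
  1.44985922e+00  1.52476141e-02]
(array([-11.27, -19.03,  -0.64]), array([ -0.  ,   0.  , -15.03]))
```

Call:
send_rows --dr '[[0, 0, -1.5], [0, 0, -3], [0, 0, -4.5], [0, 0, -6], [0, 0, -7.5], [0, 0, -9], [0, 0, -10.5], [0, 0, -12]]' --xyz '[[-1.4, -2.9, -0.6], [-2.8, -5.8, -0.6], [-4.2, -8.7, -0.6], [-5.6, -11.6, -0.6], [-7, -14.5, -0.6], [-8.4, -17.4, -0.6], [-9.8, -20.3, -0.6], [-11.2, -22, -0.6]]' --jaw '[40, 40, 40, 40, 40, 40, 40, 40]'

```text
time_s: 10.3
eef_pos: [0.3695, 0.068, 0.2982]
eef_rot: [0.0, 0.083, 0.997, -0.0]
wrist_force: [1.0, -0.4, 0.1]
opening: 0.398
grasp_force: 0.0
```

```bash
python3 - <<'E'
from h import *
print(go([.36,.066,.27],down(np.radians(188.4))))
E
```

```text
(array([ 0.91, -0.35,  2.82]), array([-0.  ,  0.  , -2.98]))
```

Call:
send_rows --dr '[[0, 0, -1.5], [0, 0, -3], [0, 0, -3], [0, 0, -3], [0, 0, -3], [0, 0, -3], [0, 0, -3], [0, 0, -3]]' --xyz '[[0.5, -0.2, 1], [0.9, -0.4, 2], [0.9, -0.4, 2.8], [0.9, -0.4, 2.8], [0.9, -0.4, 2.8], [0.9, -0.4, 2.8], [0.9, -0.4, 2.8], [0.9, -0.4, 2.8]]' --jaw '[40, 40, 40, 40, 40, 40, 40, 40]'

```text
time_s: 11.3
eef_pos: [0.3609, 0.0663, 0.2704]
eef_rot: [0.0, -0.072, 0.997, -0.0]
wrist_force: [0.1, -0.4, -0.5]
opening: 0.4
grasp_force: 0.0
```

```bash
python3 - <<'E'
from h import *
import cv2,pickle
o=ctrl.get_obs();c=ctrl.calibration("wrist");im=ctrl.camera("wrist");print(o["eef_pos"],o["wrist_force"],o["torque"])
cv2.imwrite("pics/w5.png",im[:,:,::-1]);pickle.dump(c,open("w5.pkl","wb"))
print(proj("wrist",[.473,.082,.137],c),proj("wrist",[.473,.082,.217],c))
E
```

```text
[0.36093905 0.06627727 0.27038114] [ 0.10413083 -0.40437883 -0.47390727] [-0.00430119  0.03799191  0.02716097]
(np.float64(323.8635690349023), np.float64(303.36818785428505)) (np.float64(323.5379168997024), np.float64(371.86048908861255))
```

View pics/w5.png

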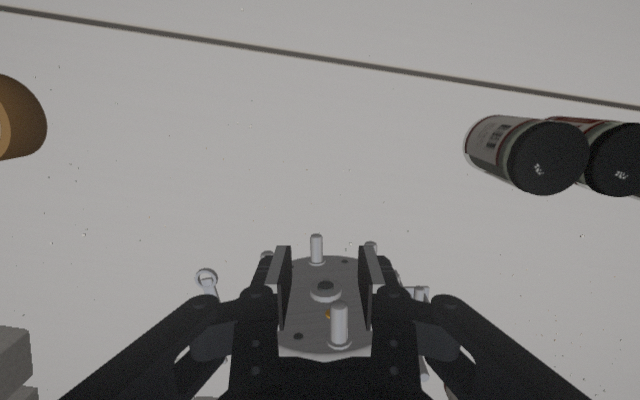

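This view looks down on the wheel face, with image down meaning away from the robot and image right meaning the robot's left. The hub is at (325,290), the upper peg at (339,305–343), the brass plug at (328,313), and the lower peg at (317,235–262). I'll zoom in to get the pixels.

```bash
python3 - <<'E'
import cv2,numpy as np
im=cv2.imread("pics/w5.png")[225:365,250:400]
cv2.imwrite("pics/w5c.png",np.clip(cv2.resize(im,(600,560),interpolation=cv2.INTER_CUBIC)*1.0,0,255).astype('uint8'))
E
```

```text
(no output)
```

View pics/w5c.png

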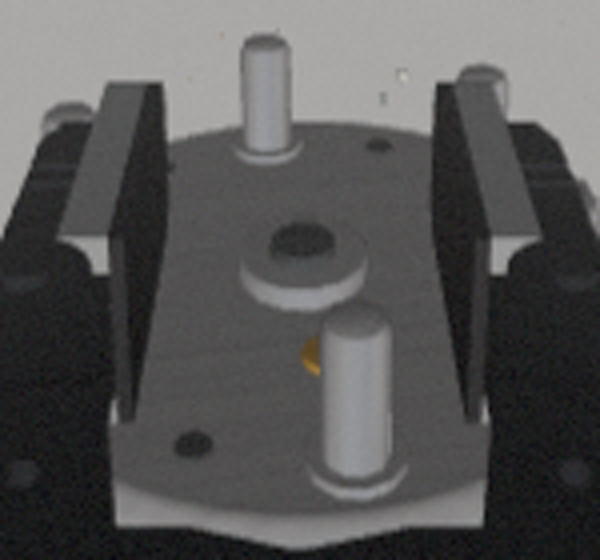

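Peg-end centres in full pixels are: upper (339,305.5), lower (316.8,236), lower-left (267.5,252.5) and lower-right (370.8,243.8). I'll fit the axis and the phase to these.

```bash
cat >> h.py <<'E'
YAW=np.radians(8.4);E=np.array([np.cos(YAW),np.sin(YAW),0]);N=np.array([-E[1],E[0],0]);Z=np.array([0,0,1.])
def peg(W,th,x=-.033,r=.062): # th right-handed about settler x, 0 up
    return np.array(W)+E*x+r*(Z*np.cos(th)-N*np.sin(th))
E
python3 - <<'E_'
from h import *
import pickle
from scipy.optimize import least_squares
c=pickle.load(open("w5.pkl","rb"))
px=[(339,305.5,0),(316.8,236,3),(267.5,252.5,2),(370.8,243.8,4)]
def f(p):
    W=[p[0],p[1],p[2]];r=[]
    for u,v,k in px: r+=list(np.subtract(proj("wrist",peg(W,p[3]+k*np.pi/3,-.046),c),(u,v)))
    return r
for fz in (0,1):
    g=(lambda p:f([p[0],p[1],.137,p[2]])) if fz else f
    s=least_squares(g,[.473,.082,.0] if fz else [.473,.082,.137,0]);print(s.x.round(4),s.fun.round(1))
W=[s.x[0],s.x[1],.137];th=s.x[-1];print(np.degrees(th))
for dz in(.06,0): print(go(peg(W,th,-.034)+[0,0,dz],down(YAW+np.pi)))
pin=np.array([.5444,.2081,.118]);print(E@(pin-W),N@(pin-W))
E_
```

```text
[ 0.4737  0.0838  0.1384 -0.1618] [ 0.1 -0.2 -0.3 -0.3  0.  -0.   0.2  0.6]
[ 0.4745  0.084  -0.1623] [ 0.  -0.5 -0.3 -0.2  0.3  0.1 -0.   0.7]
-9.298328081209872
(array([-8.09,  1.12,  1.22]), array([ 0.  ,  0.  , -0.03]))
(array([-8.09,  1.12,  7.22]), array([ 0.  ,  0.  , -0.03]))
0.08728647358442096 0.11259211984130582
```

Call:
send_rows --dr '[[0.5, 0, 0], [1, 0, 0], [1.55, 0, 0], [1.55, 0, 0], [1.55, 0, 0], [1.55, 0, 0], [1.55, 0, 0], [1.55, 0, 0]]' --xyz '[[-3, 0.7, 0.5], [-6, 1.4, 1], [-8.1, 2.1, 1.3], [-8.1, 2.1, 1.3], [-8.1, 1.8, 3.2], [-8.1, 1.4, 5.2], [-8.1, 1.1, 7.2], [-8.1, 1.1, 7.2]]' --jaw '[40, 40, 40, 40, 40, 40, 40, 40]'

```text
time_s: 12.35
eef_pos: [0.4379, 0.0881, 0.1972]
eef_rot: [0.004, -0.071, 0.994, -0.081]
wrist_force: [1.1, 0.4, -0.5]
opening: 0.402
grasp_force: 0.0
```

```bash
cat >> h.py <<'E_'
W0=np.array([.4741,.0839,.1375])
def sense(n=6,d=.203):
    L=[]
    for _ in range(n):
        ctrl.camera("wrist");o=ctrl.get_obs();L.append(np.r_[o["wrist_force"],o["torque"]])
    m=np.mean(L,0);p=o["eef_pos"];zt=rt(o).apply([0,0,1])
    # angle of TCP about axle, and tool tilt
    v=p-W0;th=np.degrees(np.arctan2(-N@v,Z@v));al=np.degrees(np.arctan2(N@zt,-Z@zt))
    ref=p-d*zt;F,T=m[:3],m[3:]
    ax=E@(T+np.cross(ref-W0,F)); loc=E@(T+np.cross(ref-p,F)); tan=E@np.cross(v,F)
    print(f"t{o['time_s']:.2f} th{th:.1f} tilt{al:.1f} r{np.hypot(N@v,Z@v)*1e3:.1f} x{E@v*1e3:.1f} F{m[:3].round(2)} sd{np.std(L,0).round(2)} Fe{E@F:.1f} axle{ax:.3f} loc{loc:.3f} tan{tan:.3f} op{o['opening']:.3f} g{o['grasp_force']:.0f}")
    return th,ax,tan
E_
python3 -c "
from h import *
sense(3)"
```

```text
t12.50 th-8.8 tilt-9.3 r62.6 x-33.2 F[0.22 0.26 0.21] sd[0.41 0.55 0.13 0.03 0.02 0.01] Fe0.3 axle0.034 loc0.046 tan-0.012 op0.398 g0
```

Call:
send_rows --dr '[[0, 0, 0], [0, 0, 0], [0, 0, 0], [0, 0, 0], [0, 0, 0], [0, 0, 0], [0, 0, 0], [0, 0, 0]]' --xyz '[[0, 0, 0], [0, 0, 0], [0, 0, 0], [0, 0, 0], [0, 0, 0], [0, 0, 0], [0, 0, 0], [0, 0, 0]]' --jaw '[20, 5, 5, 5, 5, 5, 5, 5]'

```text
time_s: 13.5
eef_pos: [0.44, 0.0887, 0.1994]
eef_rot: [0.007, -0.072, 0.994, -0.081]
wrist_force: [-1.8, -0.4, 6.4]
opening: 0.139
grasp_force: 58.5
```

```bash
python3 -c "
from h import *
sense(3)
for d in range(0,25,4):
    a=np.radians(d); print(d,round(-6.2*np.sin(a),2),round(6.2*(1-np.cos(a)),2),round(-d/6,2))"
```

```text
t13.65 th-9.0 tilt-9.3 r62.7 x-33.0 F[-2.13 -0.89  6.37] sd[0.48 0.17 0.33 0.01 0.02 0.01] Fe-2.2 axle0.380 loc0.283 tan0.098 op0.140 g59
0 -0.0 0.0 0.0
4 -0.43 0.02 -0.67
8 -0.86 0.06 -1.33
12 -1.29 0.14 -2.0
16 -1.71 0.24 -2.67
20 -2.12 0.37 -3.33
24 -2.52 0.54 -4.0
```

Call:
send_rows --dr '[[-0.67, 0, 0], [-1.33, 0, 0], [-2, 0, 0], [-2.67, 0, 0], [-3.33, 0, 0], [-4, 0, 0], [-4, 0, 0], [-4, 0, 0]]' --xyz '[[0, -0.43, 0.02], [0, -0.86, 0.06], [0, -1.29, 0.14], [0, -1.71, 0.24], [0, -2.12, 0.37], [0, -2.52, 0.54], [0, -2.52, 0.54], [0, -2.52, 0.54]]' --jaw '[5, 5, 5, 5, 5, 5, 5, 5]'

```text
time_s: 14.65
eef_pos: [0.4442, 0.0629, 0.1983]
eef_rot: [-0.008, -0.071, 0.989, 0.128]
wrist_force: [0.4, 0.2, 6.5]
opening: 0.142
grasp_force: 59.1
```

```bash
python3 -c "
from h import *
sense(5)"
```

```text
t14.90 th14.8 tilt14.7 r62.9 x-32.6 F[-0.23 -0.19  6.63] sd[0.79 0.51 0.28 0.02 0.03 0.03] Fe-0.3 axle-0.301 loc-0.203 tan-0.097 op0.141 g59
```

Call:
send_rows --dr '[[0, 0, 0], [0, 0, 0], [-0.67, 0, 0], [-1.33, 0, 0], [-2, 0, 0], [-2.67, 0, 0], [-3.33, 0, 0], [-4, 0, 0]]' --xyz '[[0, 0, 0], [0, 0, 0], [0, -0.43, 0.02], [0, -0.86, 0.06], [0, -1.29, 0.14], [0, -1.71, 0.24], [0, -2.12, 0.37], [0, -2.52, 0.54]]' --jaw '[24, 24, 24, 24, 24, 24, 24, 24]'

```text
time_s: 15.9
eef_pos: [0.4467, 0.041, 0.1861]
eef_rot: [-0.023, -0.068, 0.94, 0.332]
wrist_force: [0.1, 3.5, 4.0]
opening: 0.238
grasp_force: 2.4
```

```bash
cat >> h.py <<'E_'
def quick():
    o=ctrl.get_obs();v=o["eef_pos"]-W0;zt=rt(o).apply([0,0,1]);F=o["wrist_force"]
    print("now tan %.3f axle %.3f"%(E@np.cross(v,F),E@(o["torque"]+np.cross(v-.203*zt,F))))
E_
python3 -c "
from h import *
quick();sense(2);sense(3);sense(3)"
```

```text
now tan -0.324 axle -0.961
t16.00 th39.6 tilt38.9 r61.6 x-33.7 F[0.47 2.92 3.02] sd[0.12 0.25 1.42 0.21 0.12 0.07] Fe0.9 axle-0.641 loc-0.389 tan-0.252 op0.240 g2
t16.15 th39.0 tilt38.6 r61.4 x-33.8 F[-0.39  1.64  0.65] sd[0.37 0.71 0.46 0.07 0.05 0.04] Fe-0.2 axle-0.541 loc-0.436 tan-0.105 op0.239 g1
t16.30 th38.7 tilt38.6 r61.5 x-33.9 F[-0.38  1.34 -0.01] sd[0.22 0.15 0.18 0.03 0.01 0.03] Fe-0.2 axle-0.430 loc-0.364 tan-0.066 op0.245 g1
```

Call:
send_rows --dr '[[-0.5, 0, 0], [-0.83, 0, 0], [-1.08, 0, 0], [-1.25, 0, 0], [-1.42, 0, 0], [-1.5, 0, 0], [-1.58, 0, 0], [-1.67, 0, 0]]' --xyz '[[0, -0.32, 0.01], [0, -0.54, 0.02], [0, -0.7, 0.04], [0, -0.81, 0.05], [0, -0.92, 0.07], [0, -0.97, 0.08], [0, -1.02, 0.09], [0, -1.08, 0.09]]' --jaw '[24, 24, 24, 24, 24, 24, 24, 24]'

```text
time_s: 17.3
eef_pos: [0.4477, 0.0327, 0.1781]
eef_rot: [-0.029, -0.066, 0.909, 0.412]
wrist_force: [1.0, 2.1, 3.7]
opening: 0.244
grasp_force: 2.0
```

```bash
python3 -c "
from h import *
quick();sense(3);sense(3)"
```

```text
now tan -0.248 axle -0.799
t17.45 th49.2 tilt48.7 r61.8 x-33.7 F[1.66 2.   3.61] sd[0.88 0.08 0.34 0.   0.02 0.02] Fe1.9 axle-0.776 loc-0.537 tan-0.239 op0.243 g2
t17.60 th49.2 tilt48.7 r61.8 x-33.6 F[2.03 1.53 3.7 ] sd[0.42 0.57 0.04 0.01 0.06 0.03] Fe2.2 axle-0.804 loc-0.582 tan-0.222 op0.237 g2
```

Call:
send_rows --dr '[[-0.67, 0, 0], [-1.33, 0, 0], [-1.83, 0, 0], [-2.17, 0, 0], [-2.42, 0, 0], [-2.5, 0, 0], [-2.58, 0, 0], [-2.67, 0, 0]]' --xyz '[[0, -0.43, 0.02], [0, -0.86, 0.06], [0, -1.18, 0.11], [0, -1.39, 0.16], [0, -1.55, 0.2], [0, -1.6, 0.21], [0, -1.66, 0.22], [0, -1.71, 0.24]]' --jaw '[24, 24, 24, 24, 24, 24, 24, 24]'

```text
time_s: 18.6
eef_pos: [0.4488, 0.0234, 0.1637]
eef_rot: [-0.039, -0.061, 0.842, 0.534]
wrist_force: [0.7, 0.7, 3.3]
opening: 0.242
grasp_force: 1.9
```

```bash
python3 -c "
from h import *
quick();sense(3);sense(3);print(ctrl.get_obs()['q'])"
```

```text
now tan -0.197 axle -0.700
t18.75 th65.1 tilt64.7 r61.9 x-33.9 F[0.11 1.4  3.6 ] sd[0.48 0.39 0.59 0.01 0.03 0.02] Fe0.3 axle-0.906 loc-0.668 tan-0.238 op0.242 g2
t18.90 th65.2 tilt64.7 r61.9 x-33.8 F[0.07 0.87 3.14] sd[0.18 1.06 0.42 0.04 0.03 0.01] Fe0.2 axle-0.767 loc-0.568 tan-0.199 op0.238 g2
[-0.68304279  0.4937615   1.80970268  0.67645147  1.781451   -2.60079737]
```

Call:
send_rows --dr '[[0, 0, 0], [0, 0, 0], [1.67, 0, 0], [3.33, 0, 0], [5, 0, 0], [6.67, 0, 0], [8.33, 0, 0], [10, 0, 0]]' --xyz '[[0, 0.1, -2.5], [0, 0.1, -4.5], [0, 1.86, -4.34], [0, 3.66, -3.85], [0, 5.35, -3.07], [0, 6.88, -2], [0, 8.2, -0.68], [0, 9.27, 0.85]]' --jaw '[30, 36, 36, 36, 36, 36, 36, 36]'

```text
time_s: 19.9
eef_pos: [0.443, 0.0697, 0.2454]
eef_rot: [-0.0, -0.071, 0.997, 0.038]
wrist_force: [0.1, 0.1, -0.4]
opening: 0.359
grasp_force: 0.0
```

Call:
send_rows --dr '[[1.5, 0, 0], [3, 0, 0], [4.5, 0, 0], [6, 0, 0], [7.5, 0, 0], [9, 0, 0], [10, 0, 0], [10, 0, 0]]' --xyz '[[0, 1.67, 0.13], [0, 3.31, 0.52], [0, 4.86, 1.17], [0, 6.29, 2.04], [0, 7.57, 3.13], [0, 8.66, 4.41], [0, 9.27, 5.35], [0, 9.27, 5.35]]' --jaw '[36, 36, 36, 36, 36, 36, 36, 36]'

```text
time_s: 20.9
eef_pos: [0.4275, 0.1663, 0.1957]
eef_rot: [0.032, -0.066, 0.883, -0.463]
wrist_force: [1.3, 1.4, 0.6]
opening: 0.361
grasp_force: 0.0
```

```bash
python3 - <<'E_'
from h import *
import cv2,pickle
sense(3);print(ctrl.get_obs()['q'].round(2))
c=ctrl.calibration("wrist");im=ctrl.camera("wrist");cv2.imwrite("pics/w6.png",im[:,:,::-1]);pickle.dump(c,open("w6.pkl","wb"))
for k in range(6):print(k,np.round(proj("wrist",peg(W0,np.radians(62+60*k),-.046),c)))
E_
```

```text
t21.05 th-54.9 tilt-55.1 r106.9 x-32.7 F[-0.07 -0.31  0.61] sd[0.28 0.56 0.06 0.02 0.01 0.04] Fe-0.1 axle0.614 loc0.543 tan0.071 op0.361 g0
[ 0.6   0.39  1.75 -0.83  1.57 -0.86]
0 [262. 179.]
1 [322. 170.]
2 [385. 177.]
3 [406. 199.]
4 [331. 217.]
5 [249. 201.]
```

View pics/w6.png

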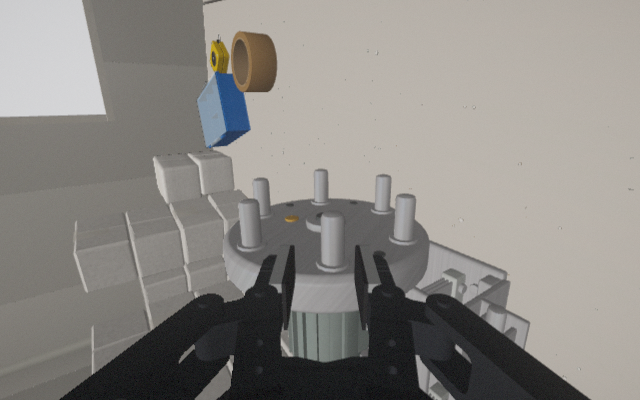

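The view confirms the model: the near peg's end is at (332,216) against a predicted (331,217), and the six pegs and the plug at (291,218) all agree. I'll go in on this peg and push on.

Call:
send_rows --dr '[[0.5, 0, 0], [0.5, 0, 0], [0.5, 0, 0], [0.5, 0, 0], [-0.83, 0, 0], [-2, 0, 0], [-3.17, 0, 0], [-4, 0, 0]]' --xyz '[[0, 0.3, 2.2], [0, 0.32, 4.5], [0, 0.32, 4.5], [0, 0.32, 4.5], [0, -0.54, 4.52], [0, -1.29, 4.64], [0, -2.02, 4.84], [0, -2.52, 5.04]]' --jaw '[36, 36, 24, 24, 24, 24, 24, 24]'

```text
time_s: 22.1
eef_pos: [0.4369, 0.1117, 0.1915]
eef_rot: [0.021, -0.069, 0.961, -0.266]
wrist_force: [-0.3, 2.1, -3.6]
opening: 0.241
grasp_force: 2.0
```

Call:
send_rows --dr '[[-0.67, 0, 0], [-1, 0, 0], [-1.33, 0, 0], [-1.5, 0, 0], [-1.58, 0, 0], [-1.67, 0, 0], [-1.75, 0, 0], [-1.83, 0, 0]]' --xyz '[[0, -0.43, 0.02], [0, -0.65, 0.03], [0, -0.86, 0.06], [0, -0.97, 0.08], [0, -1.02, 0.08], [0, -1.08, 0.09], [0, -1.13, 0.1], [0, -1.18, 0.11]]' --jaw '[24, 24, 24, 24, 24, 24, 24, 24]'

```text
time_s: 23.1
eef_pos: [0.4386, 0.1015, 0.1961]
eef_rot: [0.014, -0.071, 0.982, -0.175]
wrist_force: [0.2, 6.0, 1.3]
opening: 0.238
grasp_force: 2.8
```

```bash
python3 -c "
from h import *
quick();sense(4);sense(4)"
```

```text
now tan -0.318 axle -0.296
t23.30 th-21.0 tilt-20.2 r62.9 x-32.6 F[-0.01  6.24  1.4 ] sd[0.22 0.42 0.72 0.03 0.03 0.03] Fe0.9 axle-0.376 loc-0.045 tan-0.331 op0.238 g2
t23.50 th-21.0 tilt-20.2 r62.8 x-32.6 F[0.13 6.23 1.16] sd[0.57 0.63 0.4  0.02 0.01 0.01] Fe1.0 axle-0.451 loc-0.117 tan-0.335 op0.240 g2
```

Call:
send_rows --dr '[[-1, 0, 0], [-2, 0, 0], [-3, 0, 0], [-3.83, 0, 0], [-4.42, 0, 0], [-4.75, 0, 0], [-4.92, 0, 0], [-5, 0, 0]]' --xyz '[[0, -0.65, 0.03], [0, -1.29, 0.14], [0, -1.92, 0.3], [0, -2.42, 0.49], [0, -2.77, 0.65], [0, -2.96, 0.75], [0, -3.05, 0.8], [0, -3.1, 0.83]]' --jaw '[24, 24, 24, 24, 24, 24, 24, 24]'

```text
time_s: 24.5
eef_pos: [0.4426, 0.0697, 0.1995]
eef_rot: [-0.006, -0.072, 0.994, 0.086]
wrist_force: [-1.1, 6.9, 6.3]
opening: 0.237
grasp_force: 4.0
```

```bash
python3 -c "
from h import *
quick();sense(4);sense(4)"
```

```text
now tan -0.493 axle -0.882
t24.70 th8.7 tilt9.8 r62.7 x-33.2 F[-1.72  5.95  5.75] sd[0.23 0.42 0.15 0.04 0.02 0.03] Fe-0.8 axle-0.810 loc-0.375 tan-0.435 op0.242 g3
t24.90 th8.7 tilt9.8 r62.7 x-33.2 F[-0.74  5.25  5.11] sd[0.34 0.25 0.72 0.02 0.01 0.04] Fe0.0 axle-0.651 loc-0.274 tan-0.377 op0.241 g3
```

Call:
send_rows --dr '[[0.67, 0, 0], [1.33, 0, 0], [1.67, 0, 0], [2, 0, 0], [2.17, 0, 0], [2.25, 0, 0], [2.33, 0, 0], [2.42, 0, 0]]' --xyz '[[0, 0.43, 0.02], [0, 0.86, 0.06], [0, 1.08, 0.09], [0, 1.29, 0.14], [0, 1.39, 0.16], [0, 1.45, 0.17], [0, 1.5, 0.18], [0, 1.55, 0.2]]' --jaw '[24, 24, 24, 24, 24, 24, 24, 24]'

```text
time_s: 25.9
eef_pos: [0.4403, 0.0835, 0.1991]
eef_rot: [0.003, -0.071, 0.997, -0.042]
wrist_force: [-0.4, -3.2, 1.7]
opening: 0.243
grasp_force: 1.7
```

```bash
python3 -c "
from h import *
quick();sense(4);sense(4)"
```

```text
now tan 0.200 axle 0.284
t26.10 th-4.5 tilt-4.8 r61.7 x-33.5 F[-0.74 -3.    2.48] sd[0.22 0.17 0.56 0.02 0.02 0.01] Fe-1.2 axle0.274 loc0.086 tan0.188 op0.242 g2
t26.30 th-4.5 tilt-4.8 r61.7 x-33.5 F[-0.68 -3.37  2.66] sd[0.45 0.58 0.6  0.02 0.05 0.01] Fe-1.2 axle0.361 loc0.149 tan0.212 op0.239 g2
```

Call:
send_rows --dr '[[0.17, 0, 0], [0.33, 0, 0], [0.5, 0, 0], [0.67, 0, 0], [0.83, 0, 0], [1, 0, 0], [1.17, 0, 0], [1.33, 0, 0]]' --xyz '[[0, 0.11, 0], [0, 0.22, 0], [0, 0.32, 0.01], [0, 0.43, 0.02], [0, 0.54, 0.02], [0, 0.65, 0.03], [0, 0.76, 0.05], [0, 0.86, 0.06]]' --jaw '[24, 24, 24, 24, 24, 24, 24, 24]'

```text
time_s: 27.3
eef_pos: [0.4392, 0.0908, 0.1981]
eef_rot: [0.008, -0.071, 0.991, -0.113]
wrist_force: [-1.1, -11.3, 3.8]
opening: 0.24
grasp_force: 6.2
```

```bash
python3 -c "
from h import *
quick();sense(1);sense(1);sense(1)"
```

```text
now tan 0.713 axle 1.204
t27.35 th-11.3 tilt-13.1 r61.8 x-33.6 F[ -1.06 -11.61   5.52] sd[0. 0. 0. 0. 0. 0.] Fe-2.7 axle1.286 loc0.533 tan0.753 op0.241 g6
t27.40 th-11.3 tilt-13.0 r61.8 x-33.6 F[ -0.15 -11.89   4.98] sd[0. 0. 0. 0. 0. 0.] Fe-1.9 axle1.570 loc0.798 tan0.771 op0.240 g6
t27.45 th-11.3 tilt-13.0 r61.8 x-33.6 F[ -1.69 -11.29   4.43] sd[0. 0. 0. 0. 0. 0.] Fe-3.3 axle1.443 loc0.727 tan0.716 op0.243 g6
```

Call:
send_rows --dr '[[-1.17, 0, 0], [-1.5, 0, 0], [-1.75, 0, 0], [-2, 0, 0], [-2.25, 0, 0], [-2.42, 0, 0], [-2.58, 0, 0], [-2.75, 0, 0]]' --xyz '[[0, -0.76, 0.05], [0, -0.97, 0.08], [0, -1.13, 0.1], [0, -1.29, 0.14], [0, -1.45, 0.17], [0, -1.55, 0.2], [0, -1.66, 0.23], [0, -1.76, 0.26]]' --jaw '[24, 24, 24, 24, 24, 24, 24, 24]'

```text
time_s: 28.45
eef_pos: [0.4411, 0.0756, 0.1986]
eef_rot: [-0.003, -0.072, 0.997, 0.034]
wrist_force: [-0.6, 5.6, -1.4]
opening: 0.242
grasp_force: 2.9
```

```bash
cat >> h.py <<'E_'
def push(sgn,n=3,off=.0103):
    "torque on wheel for push dir sgn, contact point corrected; peg angle"
    a=[]
    for i in range(n):
        if i: ctrl.camera("wrist")
        o=ctrl.get_obs();v=o["eef_pos"]-W0;zt=rt(o).apply([0,0,1]);yt=rt(o).apply([0,1,0])
        c=v+sgn*off*yt;a.append(-E@np.cross(c,o["wrist_force"]))
    p=v+sgn*(off-.007)*yt;th=np.degrees(np.arctan2(-N@p,Z@p))
    F=o["wrist_force"];print(f"t{o['time_s']:.2f} peg {th:.1f} tilt {np.degrees(np.arctan2(N@zt,-Z@zt)):.1f} T",np.round(a,3),"r",round(np.hypot(N@v,Z@v)*1e3,1),"Frad",round(float(-zt@F),1),"Fy",round(float(yt@F),1))
E_
python3 -c "
from h import *
push(1,4)"
```

```text
t28.60 peg 0.3 tilt 3.8 T [0.356 0.397 0.317 0.347] r 61.3 Frad -2.0 Fy 5.3
```

Call:
send_rows --dr '[[-0.83, 0, 0], [-1.67, 0, 0], [-2.33, 0, 0], [-3, 0, 0], [-3.5, 0, 0], [-3.83, 0, 0], [-4.08, 0, 0], [-4.33, 0, 0]]' --xyz '[[0, -0.54, 0.02], [0, -1.08, 0.09], [0, -1.5, 0.18], [0, -1.92, 0.3], [0, -2.22, 0.41], [0, -2.42, 0.49], [0, -2.57, 0.56], [0, -2.72, 0.63]]' --jaw '[24, 24, 24, 24, 24, 24, 24, 24]'

```text
time_s: 29.6
eef_pos: [0.4455, 0.0492, 0.1924]
eef_rot: [-0.018, -0.07, 0.964, 0.258]
wrist_force: [-1.8, 5.2, 10.9]
opening: 0.238
grasp_force: 5.1
```

```bash
python3 -c "
from h import *
push(1,4)"
```

```text
t29.75 peg 26.1 tilt 29.9 T [0.559 0.604 0.499 0.483] r 62.5 Frad 5.6 Fy 8.7
```

Call:
send_rows --dr '[[-0.17, 0, 0], [-0.33, 0, 0], [-0.5, 0, 0], [-0.67, 0, 0], [-0.83, 0, 0], [-1, 0, 0], [-1.17, 0, 0], [-1.33, 0, 0]]' --xyz '[[0, -0.11, 0], [0, -0.22, 0], [0, -0.32, 0.01], [0, -0.43, 0.02], [0, -0.54, 0.02], [0, -0.65, 0.03], [0, -0.76, 0.05], [0, -0.86, 0.06]]' --jaw '[24, 24, 24, 24, 24, 24, 24, 24]'

```text
time_s: 30.75
eef_pos: [0.4468, 0.042, 0.188]
eef_rot: [-0.023, -0.069, 0.943, 0.324]
wrist_force: [-2.0, 4.7, 11.6]
opening: 0.241
grasp_force: 5.6
```

```bash
python3 -c "
from h import *
push(1,4)"
```

```text
t30.90 peg 33.9 tilt 37.8 T [0.62  0.615 0.553 0.572] r 62.9 Frad 6.0 Fy 10.2
```

Call:
send_rows --dr '[[1.17, 0, 0], [1.5, 0, 0], [1.75, 0, 0], [2, 0, 0], [2.17, 0, 0], [2.33, 0, 0], [2.5, 0, 0], [2.67, 0, 0]]' --xyz '[[0, 0.76, 0.05], [0, 0.97, 0.08], [0, 1.13, 0.1], [0, 1.29, 0.14], [0, 1.39, 0.16], [0, 1.5, 0.18], [0, 1.6, 0.21], [0, 1.71, 0.24]]' --jaw '[24, 24, 24, 24, 24, 24, 24, 24]'

```text
time_s: 31.9
eef_pos: [0.4439, 0.0554, 0.1939]
eef_rot: [-0.014, -0.07, 0.98, 0.186]
wrist_force: [-0.1, -6.1, -6.8]
opening: 0.236
grasp_force: 4.0
```

```bash
python3 -c "
from h import *
push(-1,4)"
```

```text
t32.05 peg 25.6 tilt 21.6 T [-0.546 -0.517 -0.51  -0.491] r 61.3 Frad -2.9 Fy -7.5
```

Call:
send_rows --dr '[[0.17, 0, 0], [0.33, 0, 0], [0.5, 0, 0], [0.67, 0, 0], [0.83, 0, 0], [1, 0, 0], [1.17, 0, 0], [1.33, 0, 0]]' --xyz '[[0, 0.11, 0], [0, 0.22, 0], [0, 0.32, 0.01], [0, 0.43, 0.02], [0, 0.54, 0.02], [0, 0.65, 0.03], [0, 0.76, 0.05], [0, 0.86, 0.06]]' --jaw '[24, 24, 24, 24, 24, 24, 24, 24]'

```text
time_s: 33.05
eef_pos: [0.4427, 0.0631, 0.1969]
eef_rot: [-0.009, -0.071, 0.991, 0.117]
wrist_force: [0.3, -8.4, -3.7]
opening: 0.239
grasp_force: 4.6
```

```bash
python3 -c "
from h import *
push(-1,4)"
```

```text
t33.20 peg 17.9 tilt 13.5 T [-0.573 -0.632 -0.567 -0.464] r 61.6 Frad -1.3 Fy -7.3
```

Call:
send_rows --dr '[[-0.4, 0, 0], [-0.73, 0, 0], [-0.73, 0, 0], [-0.73, 0, 0], [-0.73, 0, 0], [-0.73, 0, 0], [-0.73, 0, 0], [-0.73, 0, 0]]' --xyz '[[0, -0.25, 0], [0, -0.48, 0.02], [0, -0.48, 0.02], [0, -0.48, 0.02], [0, -0.48, 0.02], [0, -0.48, 0.02], [0, -0.48, 0.02], [0, -0.48, 0.02]]' --jaw '[24, 24, 15, 5, 5, 5, 5, 5]'

```text
time_s: 34.2
eef_pos: [0.4438, 0.0597, 0.1959]
eef_rot: [-0.011, -0.071, 0.985, 0.156]
wrist_force: [2.3, -2.6, -2.1]
opening: 0.138
grasp_force: 58.4
```

Call:
send_rows --dr '[[-0.3, 0, 0], [-0.6, 0, 0], [-0.9, 0, 0], [-1.1, 0, 0], [-1.25, 0, 0], [-1.25, 0, 0], [-1.25, 0, 0], [-1.25, 0, 0]]' --xyz '[[0, -0.2, 0], [0, -0.39, 0.02], [0, -0.58, 0.03], [0, -0.71, 0.04], [0, -0.81, 0.05], [0, -0.81, 0.05], [0, -0.81, 0.05], [0, -0.81, 0.05]]' --jaw '[5, 5, 5, 5, 5, 5, 5, 5]'

```text
time_s: 35.2
eef_pos: [0.445, 0.0522, 0.1938]
eef_rot: [-0.016, -0.07, 0.972, 0.222]
wrist_force: [-0.5, -1.2, 5.3]
opening: 0.141
grasp_force: 60.0
```

```bash
python3 - <<'E_'
from h import *
import cv2
sense(3)
im=ctrl.camera("wrist");c=ctrl.calibration("wrist");cv2.imwrite("pics/w7.png",im[:,:,::-1])
# brass plug check
h=cv2.cvtColor(im,cv2.COLOR_RGB2HSV);m=cv2.inRange(h,(10,110,60),(30,255,255))
n,l,s,ce=cv2.connectedComponentsWithStats(m)
for i in range(1,n):
    if s[i,4]>6: print(s[i],ce[i].round(1))
for t in (19,25,31): # plug is in line with first peg = this peg+120
    print(t,np.round(proj("wrist",peg(W0,np.radians(t+120),-.013,.032),c),1))
im=ctrl.camera("top")
E_
```

```text
t35.35 th25.7 tilt25.7 r62.4 x-33.4 F[-1.57 -0.9   4.96] sd[0.43 0.28 0.4  0.02 0.05 0.04] Fe-1.7 axle-0.629 loc-0.532 tan-0.097 op0.140 g60
[278 237  16   8 107] [285.6 240.5]
[580 393  21   7  59] [589.  396.7]
19 [282.3 245. ]
25 [284.9 243.1]
31 [287.8 241.3]
```

```bash
python3 -c "
from bench import ctrl
print(ctrl.get_obs()['dq'].round(4));print(ctrl.hand_in())"
```

```text
[ 0.0022 -0.0005 -0.002  -0.0019 -0.0006  0.0014]
the job is handed in; nothing more can be done
None
```

I pushed the bolt to its end stop, then turned the wheel until pushing either way took about the same torque (0.54 and 0.52 N m), so its heavy side should be down to within about 5°; I handed in at 35 s with the peg still gripped at 60 N and at rest, and no pass/fail verdict came back.

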